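# Lock the stop screw of a core press with its jam nut

## Task

The stop screw of the little core press has been set with the setting block. With the setting block left in its place, run the hexagonal jam nut down the screw (clockwise from above) until it bears on the boss, and nip it up to about 0.35 N m (the stiff thread alone takes 0.2); more than about 0.45 N m spoils it. Then draw the setting block out of the mouth of the press and lay it upright in the wooden tray, leaving the other things on the bench alone.

Things in the scene. Friction and masses are not known exactly. Their poses are not given: they have to be found in the camera images.
- stand: Grey C-shaped press frame, fixed down. Origin: on the screw's vertical axis at bench height; x points from the open mouth to the column, z up. Base plate x -55 to 90 mm, 110 wide, 15 high, with two 8 mm rails 24 mm apart guiding the setting block. Arm 56 wide, x -26 to 70, heights 45 to 70 mm; on it a round steel boss, diameter 30, whose flat top (98 to 102 mm up, varies) is the nut's seat.
- screw: Upright steel stop screw, diameter 16 mm, fixed (already set). Origin: on its axis, 100 mm above the bench; it ends 36 mm above its origin and its foot is 65.5 mm below it, inside the mouth.
- nut: Dark steel hexagon nut, 36 mm over flats, 16 high. Origin: centre of underside; flats face its own +y, -y and every 60 degrees. Starts 103 to 106 mm up; clockwise lowers it 18 mm a turn (2.9 mm/rad). Drag 0.2 N m plus 0.5 per rad/s; 0.0029 N m more per N of clamp force. 22 N or more locks, 95 N spoils; stays when released. Quick stops spring back and hide the torque: read it after small slow steps.
- setting_block: Loose steel block, 0.13 to 0.21 kg: a tongue 80 x 20 x 18 mm (x, y, z) with an upright grip tab 22 x 12 x 42 mm on it at x = -29 mm, total height 60 mm. Origin: centre of the tongue's underside. It starts on the base plate (15 mm up) in the mouth, axes as the stand's, origin at the stand's x = -35 mm, 1.5 mm free under the screw foot; it slides out towards the stand's -x (80 mm clears the press).
- tab_top (a point): Centre of the top face of the setting block's grip tab.
- tray: Open wooden tray fixed to the bench, 130 x 170 x 22 mm (x, y, z), walls 4 mm, floor about 4 mm thick. Origin: centre of its underside.
- transformer: Bystander: finished small transformer, 52 x 44 x 62 mm, loose. Origin: centre of its underside.
- pot: Bystander: grey open plastic pot, 84 mm across, 70 mm high, loose. Origin: centre of its underside.
- tweezers: Bystander: steel tweezers lying flat, 120 mm long along x, 6 mm high, loose.
Mind the look-alikes: they are no part of the job. There is more than one size of the tray; the one meant has the size given above.

How it is judged (in metres and radians):
On the way, in this order (a step that is already met when the one before it is completed fails the run):
1. the jam nut is nipped up on the boss (clamp force over 22 N) with the setting block still in the mouth (contact force between nut and stand above 22 N and distance of setting_block from where it was at the start of the episode below 0.012 m), for 0.3 s.
2. the setting block is in the tray (horizontal distance between setting_block and tray below 0.06 m and height (world z) of setting_block below 0.02 m), for 0.2 s.
At the end, for the whole second after the job is handed in: The nut presses on the boss with more than 22 N; the setting block rests upright (within 0.1 rad) and still on the tray's floor (origin under 12 mm height), its origin within 45 mm (tray x) and 60 mm (tray y) of the tray's centre (contact force between nut and stand above 22 N and x of setting_block in the frame of tray between -0.045 and 0.045 m and y of setting_block in the frame of tray between -0.06 and 0.06 m and height (world z) of setting_block below 0.012 m and angle between setting_block's own z axis and vertical below 0.1 rad and linear speed of setting_block below 0.02 m/s); the robot touches nothing.
It fails at once if the jam nut is overtightened: it presses on the boss with more than 95 N (contact force between nut and stand above 95 N).
It fails at once if the transformer is moved more than 20 mm (distance of transformer from where it was at the start of the episode above 0.02 m).
It fails at once if the pot is moved more than 20 mm (distance of pot from where it was at the start of the episode above 0.02 m).
It fails at once if the tweezers are moved more than 20 mm (distance of tweezers from where it was at the start of the episode above 0.02 m).
It also fails if it takes over 72 s, if anything falls off the work surface, if the arm or the gripper's body presses on something with over 40 N, if the wrist force passes 120 N, or if a joint passes its speed limit or range.

## Robot

A 6-joint arm with a two-finger parallel gripper is mounted at the origin on the work surface. World frame = base frame: x ahead of the robot, y to its left, z up, the work surface at z = 0. Lengths are in mm, angles in rad, forces in N, time in s.
With the tool pointing down it reaches from about 350 to 875 mm from the base axis. Payload 4.2 kg.
Tool frame: the origin (TCP) lies on the centre line of the jaws, within the pads' length; the fingertips stand 19 mm ahead of it and the grasp point (between the pads) is the TCP (manip.finger_overhang is the distance from the TCP to the fingertips, in mm); z points along the fingers, y is the direction in which the jaws open and shut (so a half turn about z gives the same grasp; the last joint's range is limited). The gripper opens to 87 mm and grips with 3 to 60 N. Pads are 19 mm wide; open, the fingers measure 117 mm over their backs; the gripper's body (75 mm by 190 mm) begins 51 mm behind the grasp point.
Start: joints at [1.598, 0.385, 0.008, 0, -1.194, -0.259], TCP at [143.55, 608.27, 241.55] pointing down, gripper open.
Joint ranges: [-3.14, 3.14], [-1.21, 2.06], [-1.07, 1.41], [-3.16, 2.05], [-2.99, -0.16], [-3.1, 3.1]. Speed limits (rad/s): [2.79, 2.79, 3.14, 3.14, 3.14, 3.14].

## Interface

Orientations are given as a unit quaternion [x, y, z, w].
In Python, from workcell import manip, snapshot gives the robot as it stands. The module is installed in compiled form; this text tells all that it offers.
- The arm moves only by the tool arm_command, never from a script. Its argument "motion" is a list of rows, each an object with "hand": the closure, from 0 (fully open) to 1 (shut); "offset": the shift along the tool's x, y, z in mm, a list of three; "dr": the turn, a rotation vector about the tool's x, y, z in degrees, a list of three. In form: [{"hand": hand, "offset": [x, y, z], "dr": [rx, ry, rz]}, ...]. A call has 1 to 8 rows; each row shifts and turns the pose as measured when the row begins, along the tool's axes as they then stand; what a row does not reach is not made up. A row lasts 1/12 s, in which the tool goes at most 41.7 mm and 7.16 degrees, less where a joint would pass 70% of its speed; a pose out of reach is approached as far as the arm can. A call is refused whole if a number of a shift passes 41.7 or a number of a turn 7.16, either way. A call with a gripper value outside its range is refused whole. The fingers move at their own pace and stop on an object; "grip_force" is the grip in N (left out, the last holds). Time passes only in rows, so rows that do not move let the fingers close. It gives the time, the measured TCP pose, the force and the opening at its end, in the units of the state.
- manip.state(): the state, without advancing time (a new reading comes with each control period).
- snapshot(name): name is "side" or "top" or "wrist"; returns a dict with "frame" (384x512x3 uint8, blue, green, red), "mtx" (3x3 intrinsics, pixels), "T" (4x4, takes a point from camera to world coordinates). Camera axes: x right, y down, z forward; pixel columns grow to the right and rows downward; lengths in mm; the calibration is good to about 2 mm. A picture is of the moment at which its call begins. There is no depth.
- manip.close_job(): hands the job in, once; it reports no verdict.
The state is a dict: "t": time; "q": joint angles; "qvel": joint speeds; "joint_torque": joint torques, N m; "tool_pos": TCP position; "tcp_rot": TCP orientation; "contact_force": force on the tool from outside, world axes, zero at the start; "ft_torque": the same for the moment, N m; "gripper_width": opening from 0.0 (shut) to 1.0 (fully open).
Only numpy, scipy, OpenCV 4.12 (cv2) and the standard library are available. Lean on these libraries where they do the work, as an engineer would, in place of code of your own. Each camera call takes 0.05 s, during which the arm holds its last target.

## Working session

There is one attempt and no reset: what is moved stays moved. The work goes in short steps, Python scripts to look and compute and a tool call to move; the robot and the scene stay as the last step left them, time stands still between calls to the robot, and variables do not carry over. Pictures are saved under pics/ and viewed, and the job is handed in when it is done.

Besides the shell and the picture viewer there is one more tool, called after "Call:" in YAML: its name, and indented under it one key for each argument. arm_command: Moves the arm, as the interface text tells. Its arguments: {"type":"object","properties":{"motion":{"type":"array","items":{"type":"object","properties":{"hand":{"type":"number"},"offset":{"type":"array","items":{"type":"number"}},"dr":{"type":"array","items":{"type":"number"}}}}},"grip_force":{"type":"number"}},"required":["motion"]}

```bash
mkdir -p pics
cat > h.py <<'E'
import numpy as np, cv2
from workcell import manip, snapshot
def snap(n,f):
    s=snapshot(n); cv2.imwrite('pics/'+f+'.png',s['frame']); np.savez('pics/'+f+'.npz',**{k:s[k] for k in('frame','mtx','T')}); return s
def ray(s,u,v,z):
    d=s['T'][:3,:3]@np.linalg.inv(s['mtx'])@np.array([u,v,1.]); o=s['T'][:3,3]; return o+d*(z-o[2])/d[2]
def proj(s,p):
    T=np.linalg.inv(s['T']); c=T[:3,:3]@np.array(p)+T[:3,3]; q=s['mtx']@c; return q[:2]/q[2]
E
python3 - <<'E'
from h import *
for n in('top','side','wrist'):
    s=snap(n,n+'0'); print(n,s['T'].round(2).tolist(),s['mtx'].tolist())
print(manip.state(), manip.finger_overhang)
E
```

```text
top [[0.01, -0.99, 0.15, 315.72], [-1.0, -0.01, 0.01, 110.98], [-0.01, -0.15, -0.99, 1149.82], [0.0, 0.0, 0.0, 1.0]] [[393.88852078935275, 0.0, 255.02606462744944], [0.0, 393.88852078935275, 190.51548844621325], [0.0, 0.0, 1.0]]
side [[0.71, -0.51, 0.48, -220.61], [-0.7, -0.53, 0.48, -541.06], [0.01, -0.68, -0.73, 1155.19], [0.0, 0.0, 0.0, 1.0]] [[474.0787788538017, 0.0, 252.84327550351182], [0.0, 474.0787788538017, 186.79844075143848], [0.0, 0.0, 1.0]]
wrist [[-0.23, -0.93, -0.29, 222.64], [-0.97, 0.22, 0.07, 589.93], [0.0, 0.3, -0.96, 383.38], [0.0, 0.0, 0.0, 1.0]] [[272.17163043329276, 0.0, 256.1419735932938], [0.0, 272.17163043329276, 193.9901747935799], [0.0, 0.0, 1.0]]
{'t': 0.15, 'q': array([ 1.59760804e+00,  3.85378047e-01,  6.96791864e-03, -3.08247282e-04,
       -1.19400054e+00, -2.58586968e-01]), 'qvel': array([ 0.00059863, -0.00129139,  0.00329691,  0.00256424,  0.00100881,
        0.00135491]), 'joint_torque': array([-2.48799388e-04, -3.91052449e+01,  1.87586457e+01,  4.22236785e+00,
        1.23585496e-02, -1.39262020e-04]), 'tool_pos': array([143.4724692, 607.8927686, 240.7295197]), 'tcp_rot': array([ 9.93285635e-01, -1.15684810e-01, -2.70172801e-05,  8.19341766e-04]), 'contact_force': array([ 0.42319151, -0.76011369, -0.64445726]), 'ft_torque': array([ 0.05024642,  0.03325831, -0.04843678]), 'gripper_width': 1.003509574118104} 19.0
```

View pics/top0.png

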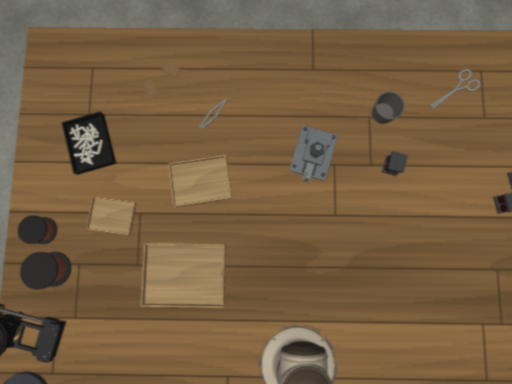

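View pics/side0.png

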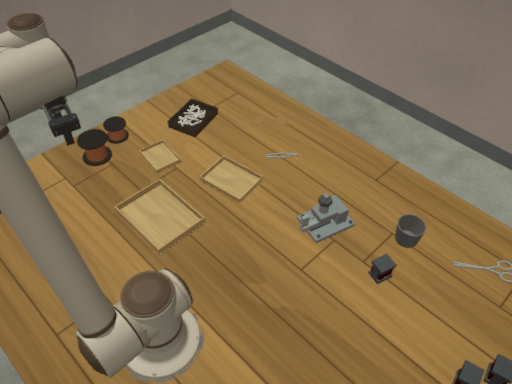

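View pics/wrist0.png

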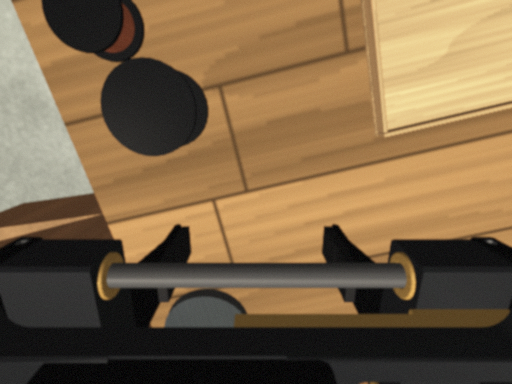

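The press sits near top-view px (315,152), with tray candidates at (200,181), (112,215) and (184,275). I'll zoom in and measure.

Run:
```python
from h import *
s=dict(np.load('pics/top0.npz'))
for c in [[(168,163),(226,156),(232,199),(176,206)],[(93,197),(135,203),(130,235),(89,230)],[(145,243),(225,244),(224,306),(141,306)]]:
    P=np.array([ray(s,u,v,22) for u,v in c]); print(P.mean(0).round(0),[np.linalg.norm(P[i]-P[i-1]).round(0) for i in range(4)])
for n,(u,v) in dict(nut=(317,149),pot=(387,110),trans=(395,163),tw=(213,113)).items(): print(n,ray(s,u,v,60 if n!='nut' else 136).round(0))
im=s['frame']; a=cv2.resize(im[110:210,260:410],None,fx=5,fy=5,interpolation=cv2.INTER_CUBIC); cv2.imwrite('pics/topc.png',a)
b=dict(np.load('pics/side0.npz'))['frame']; cv2.imwrite('pics/sidec.png',cv2.resize(b[175:265,280:400],None,fx=6,fy=6,interpolation=cv2.INTER_CUBIC))
```

```text
[508. 281.  22.] [np.float64(130.0), np.float64(171.0), np.float64(128.0), np.float64(163.0)]
[402. 533.  22.] [np.float64(95.0), np.float64(124.0), np.float64(92.0), np.float64(119.0)]
[241. 320.  22.] [np.float64(174.0), np.float64(228.0), np.float64(171.0), np.float64(231.0)]
nut [577. -41. 136.]
pot [ 714. -255.   60.]
trans [ 559. -271.   60.]
tw [700. 246.  60.]
```

View pics/topc.png

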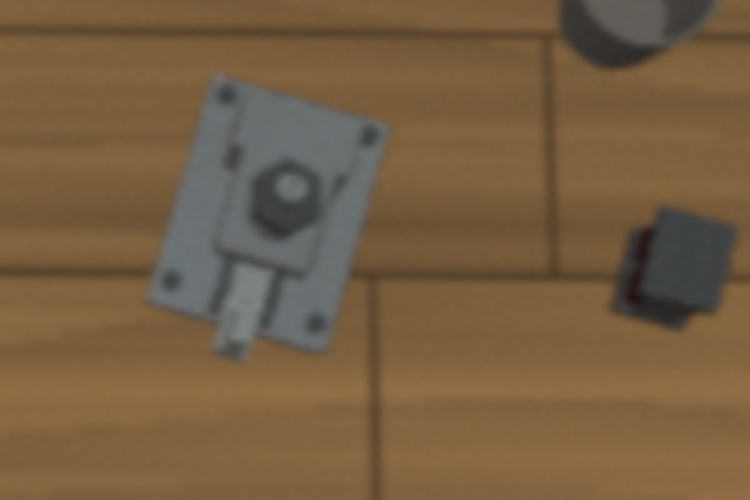

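View pics/sidec.png

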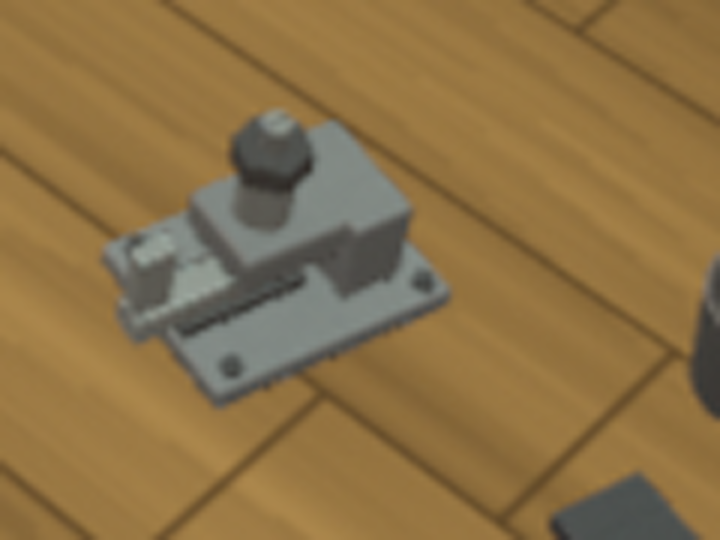

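Run:
```python
from h import *
s=dict(np.load('pics/top0.npz'))
C=[(215,75),(390,125),(325,352),(148,300)]
P=np.array([ray(s,260+u/5,110+v/5,15) for u,v in C])
print(P.round(1).tolist(),[np.linalg.norm(P[i]-P[i-1]).round(0) for i in range(4)])
ex=(P[0]+P[1]-P[2]-P[3]); ex/=np.linalg.norm(ex); th=np.arctan2(ex[1],ex[0]); print('yaw',th,np.degrees(th))
print('axis from plate',(P.mean(0)-17.5*ex).round(1))
print('screw top',ray(s,260+292/5,110+188/5,136).round(1))
b=dict(np.load('pics/side0.npz')); print('screw side',ray(b,280+280/6,175+122/6,136).round(1))
# tab top z=75, expected
for z,c in((75,(240,308)),): print('tab',ray(s,260+c[0]/5,110+c[1]/5,75).round(1))
print('tab exp',(P.mean(0)-17.5*ex-64*ex).round(1))
print('tab side',ray(b,280+153/6,175+246/6,75).round(1))
# hex
H=[(290,157),(322,176),(317,217),(286,235),(253,217),(257,176)]
Q=np.array([ray(s,260+u/5,110+v/5,120) for u,v in H]);print('hex',Q.mean(0).round(1),np.degrees(np.arctan2(*(Q-Q.mean(0))[:,[1,0]].T)).round(0),np.linalg.norm(Q-Q.mean(0),axis=1).round(1))
print('tool yaw now', manip.state()['tcp_rot'])
```

```text
[[681.5, -18.3, 15.0], [651.7, -121.9, 15.0], [514.5, -81.5, 15.0], [544.4, 21.7, 15.0]] [np.float64(143.0), np.float64(108.0), np.float64(143.0), np.float64(107.0)]
yaw -0.2850821254026467 -16.33400260019093
axis from plate [581.2 -45.1  15. ]
screw top [581.  -44.8 136. ]
screw side [583.1 -45.4 136. ]
tab [528.3 -24.6  75. ]
tab exp [519.8 -27.1  15. ]
tab side [522.5 -24.8  75. ]
hex [580.6 -44.8 120. ] [  -4.  -59. -126.  177.  122.   56.] [21.8 21.8 19.3 21.3 21.9 19.6]
tool yaw now [ 9.93285635e-01 -1.15684810e-01 -2.70172801e-05  8.19341766e-04]
```

Target tray is the middle one, about (508, 281), measuring 130 x 170. The screw axis is about (581.5, -45) and the stand yaw is -16.3°. I'll move above the nut.

Call:
arm_command:
  motion:
    - {"hand": 0, "offset": [24, 22, 0], "dr": [0, 0, 0]}
    - {"hand": 0, "offset": [24, 22, 0], "dr": [0, 0, 0]}
    - {"hand": 0, "offset": [24, 22, 0], "dr": [0, 0, 0]}
    - {"hand": 0, "offset": [24, 22, 0], "dr": [0, 0, 0]}
    - {"hand": 0, "offset": [24, 22, 0], "dr": [0, 0, 0]}
    - {"hand": 0, "offset": [24, 22, 0], "dr": [0, 0, 0]}
    - {"hand": 0, "offset": [24, 22, 0], "dr": [0, 0, 0]}
    - {"hand": 0, "offset": [24, 22, 0], "dr": [0, 0, 0]}

```text
t: 0.82
tool_pos: [291.5, 387.2, 236.3]
tcp_rot: [0.994, -0.111, -0.001, 0.004]
contact_force: [0.9, 0.2, -0.2]
gripper_width: 1.004
```

Call:
arm_command:
  motion:
    - {"hand": 0, "offset": [24, 22, 0], "dr": [0, 0, 0]}
    - {"hand": 0, "offset": [24, 22, 0], "dr": [0, 0, 0]}
    - {"hand": 0, "offset": [24, 22, 0], "dr": [0, 0, 0]}
    - {"hand": 0, "offset": [24, 22, 0], "dr": [0, 0, 0]}
    - {"hand": 0, "offset": [24, 22, 0], "dr": [0, 0, 0]}
    - {"hand": 0, "offset": [24, 22, 0], "dr": [0, 0, 0]}
    - {"hand": 0, "offset": [24, 22, 0], "dr": [0, 0, 0]}
    - {"hand": 0, "offset": [24, 22, 0], "dr": [0, 0, 0]}

```text
t: 1.48
tool_pos: [443.7, 160.1, 237.3]
tcp_rot: [0.994, -0.11, -0.001, 0.004]
contact_force: [0.3, 0.3, -0.9]
gripper_width: 1.001
```

Call:
arm_command:
  motion:
    - {"hand": 0, "offset": [24, 22, 0], "dr": [0, 0, 0]}
    - {"hand": 0, "offset": [24, 22, 0], "dr": [0, 0, 0]}
    - {"hand": 0, "offset": [24, 22, 0], "dr": [0, 0, 0]}
    - {"hand": 0, "offset": [24, 22, 0], "dr": [0, 0, 0]}
    - {"hand": 0, "offset": [24, 22, 0], "dr": [0, 0, 0]}
    - {"hand": 0, "offset": [20, 20, 0], "dr": [0, 0, 0]}
    - {"hand": 0, "offset": [10, 10, 0], "dr": [0, 0, 0]}
    - {"hand": 0, "offset": [0, 0, 0], "dr": [0, 0, 0]}

```text
t: 2.15
tool_pos: [565.0, -24.4, 235.8]
tcp_rot: [0.994, -0.113, -0.003, 0.004]
contact_force: [0.3, -0.2, -0.1]
gripper_width: 1.002
```

Run:
```python
from h import *
s=snap('wrist','w1'); st=manip.state(); print(st['tool_pos'],st['tcp_rot'],st['q'].round(3)); print(proj(s,(581.5,-45,136)),proj(s,(581.5,-45,120)))
```

```text
[564.22280351 -23.57982647 235.63991609] [ 0.99358136 -0.11300533 -0.00294087  0.00415115] [ 0.248  0.29  -0.15   0.006 -1.139  1.094]
[273.62677345 178.06738741] [272.4727598  174.04612996]
```

View pics/w1.png

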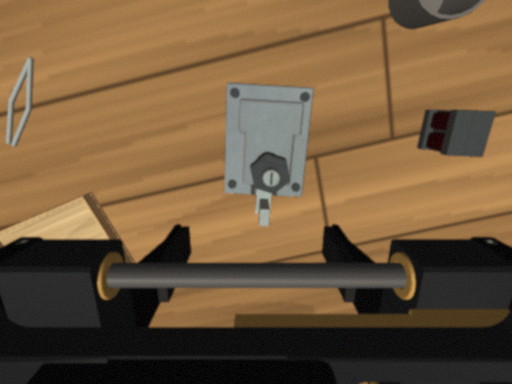

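Run:
```python
from h import *
s=dict(np.load('pics/w1.npz')); im=s['frame']
a=cv2.resize(im[140:235,220:320],None,fx=6,fy=6,interpolation=cv2.INTER_CUBIC); cv2.imwrite('pics/w1c.png',a)
g=cv2.cvtColor(im,cv2.COLOR_BGR2GRAY); print(g[145:198:2,250:292:2])
```

```text
[[142 140 141 144 142 144 143 144 141 143 144 147 146 145 144 142 144 143
  143 141 137]
 [140 141 140 143 145 143 142 143 142 145 145 144 144 141 141 144 142 141
  141 142 140]
 [139 136 140 141 142 140 145 140 141 141 143 142 143 144 143 142 141 140
  142 142 135]
 [140 139 141 142 144 143 137 124 107 111 121 135 143 144 143 141 141 140
  140 138 132]
 [139 140 140 139 140 130  90  58  49  46  55  74 104 134 142 141 143 139
  143 141 129]
 [142 143 141 138 117  79  46  53  66  70  61  46  47  74 101 121 134 140
  141 138 123]
 [142 141 141 128  73  43  57  70  73  72  71  67  63  59  51  57  72 104
  133 141 125]
 [139 140 134  88  46  60  70  69  69  73  73  73  70  68  68  65  57  59
  111 136 117]
 [142 127  89  53  62  66  68  68  69  69  70  71  73  75  69  72  69  69
   98 138 116]
 [124  74  54  65  72  71  69  70  70  74  70  70  67  70  73  72  73  71
   90 132 112]
 [ 97  56  66  73  68  70  73  69  70  70  71  68  71  71  72  70  69  71
   85 123 109]
 [ 92  66  66  72  70  71  71  70  65  65  60  63  65  66  71  71  69  72
   76 114 109]
 [108  70  71  71  72  70  69  6
[... 603 characters left out ...]
0  69  71  70  75 107 156 160 115 136 161 146  98  70  71  71
   84 101 127]
 [121  82  73  71  71  70  69  74 112 134 130 129 130  92  72  71  75 103
  123 128 133]
 [126  73  72  75  73  71  72  72  68  75  86  80  74  68  73  80 112 141
  145 141 130]
 [123  74  85 120 129 112  86  76  70  71  71  72  67  71  82 120 139 148
  141 141 139]
 [122  73  85 142 170 164 157 138 114  89  73  73  72  84 126 140 143 145
  143 144 143]
 [123  75  92 150 173 175 171 172 170 159 139  92  67  95 139 143 142 144
  146 140 145]
 [121 115 108 140 175 169 171 173 175 176 163 116  99 103 133 128 131 136
  139 135 143]
 [123 127 121 144 169 166 164 167 171 174 159 124 123 126 126 128 127 130
  130 129 132]]
```

View pics/w1c.png

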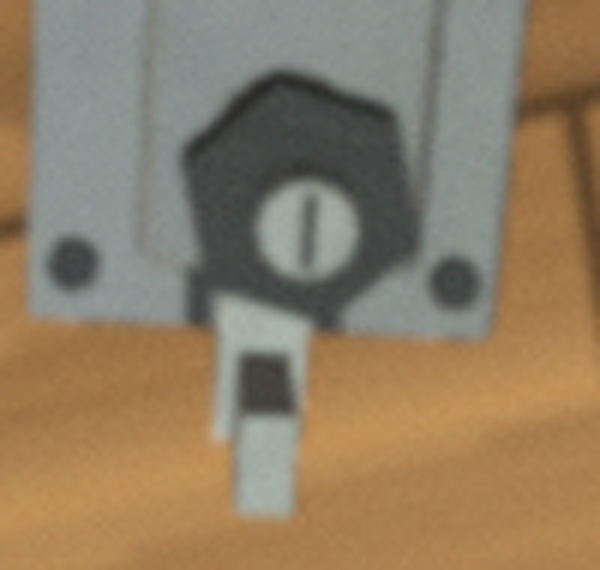

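Run:
```python
from h import *
s=dict(np.load('pics/w1.npz'))
def W(p,z): return ray(s,220+p[0]/6,140+p[1]/6,z)
V=[(188,160),(285,85),(395,122),(420,248),(335,325),(205,270)]
Q=np.array([W(p,121) for p in V]); print(Q.round(1).tolist())
c=Q.mean(0);print(c, np.linalg.norm(Q-c,axis=1).round(1))
for i in range(6):
    d=Q[(i+1)%6]-Q[i]; print(np.degrees(np.arctan2(d[1],d[0])).round(1), np.linalg.norm(d).round(1))
print('screw',W((308,230),136))
# tab top
print('tab', [W(p,75).round(1).tolist() for p in((240,355),(292,355),(297,415),(242,415))])
C=np.array([W(p,15) for p in((73,263),(455,281))]); print(C.round(1).tolist(), np.linalg.norm(C[0]-C[1]))
d=C[0]-C[1];print('stand y',np.degrees(np.arctan2(d[1],d[0]))-90)
```

```text
[[593.5, -26.7, 121.0], [601.7, -44.4, 121.0], [592.0, -60.2, 121.0], [570.7, -60.2, 121.0], [561.0, -44.0, 121.0], [575.0, -25.2, 121.0]]
[582.3143613  -43.44450139 121.        ] [20.1 19.4 19.3 20.4 21.3 19.6]
-65.0 19.5
-121.6 18.6
179.9 21.3
121.0 18.9
53.2 23.5
-4.6 18.5
screw [581.73194384 -42.89853424 136.        ]
tab [[544.1, -25.1, 75.0], [541.8, -35.1, 75.0], [529.3, -33.4, 75.0], [531.8, -22.8, 75.0]]
[[554.7, 10.5, 15.0], [530.5, -74.5, 15.0]] 88.41428719875982
stand y -15.931194859432466
```

Call:
arm_command:
  motion:
    - {"hand": 0.3, "offset": [11, 8, 20], "dr": [0, 0, -5]}
    - {"hand": 0.3, "offset": [11, 7, 20], "dr": [0, 0, -5]}
    - {"hand": 0.3, "offset": [0, 0, 5], "dr": [0, 0, 0]}
    - {"hand": 0.3, "offset": [0, 0, 0], "dr": [0, 0, 0]}

```text
t: 2.53
tool_pos: [582.1, -40.6, 190.2]
tcp_rot: [1.0, -0.022, -0.003, 0.003]
contact_force: [0.0, 0.8, 0.1]
gripper_width: 0.784
```

```bash
cat >> h.py <<'E'
from scipy.spatial.transform import Rotation as R
def goto(x,y,z,psi):
    st=manip.state(); r=R.from_quat(st['tcp_rot']); c,s_=np.cos(np.radians(psi)),np.sin(np.radians(psi))
    tgt=R.from_matrix(np.array([[c,s_,0],[s_,-c,0],[0,0,-1]]))
    print('pos',st['tool_pos'].round(1),'psi',np.degrees(np.arctan2(*r.as_matrix()[[1,0],0])).round(2),'t',round(st['t'],2),'w',st['gripper_width'].round(3),'q6',st['q'][5].round(2),'F',st['contact_force'].round(1),'M',st['ft_torque'].round(3))
    print('offset',r.inv().apply(np.array([x,y,z])-st['tool_pos']).round(1),'dr',np.degrees((r.inv()*tgt).as_rotvec()).round(2))
E
python3 - <<'E'
from h import *
goto(582,-44,145,-3)
s=snap('wrist','w2'); print(proj(s,(582,-44,136)))
E
```

```text
Traceback (most recent call last):
  File "h.py", line 13, in goto
    print('pos',st['tool_pos'].round(1),'psi',np.degrees(np.arctan2(*r.as_matrix()[[1,0],0])).round(2),'t',round(st['t'],2),'w',st['gripper_width'].round(3),'q6',st['q'][5].round(2),'F',st['contact_force'].round(1),'M',st['ft_torque'].round(3))
                                                                                                                                ^^^^^^^^^^^^^^^^^^^^^^^^^
AttributeError: 'float' object has no attribute 'round'
```

```bash
sed -i "s/st\['gripper_width'\].round(3)/round(st['gripper_width'],3)/" h.py
python3 - <<'E'
from h import *
goto(582,-44,145,-3)
s=snap('wrist','w2'); print(proj(s,(582,-44,136)))
E
```

```text
pos [582.1 -40.6 190.2] psi -2.5 t 2.53 w 0.784 q6 1.31 F [0.  0.8 0.1] M [ 0.001 -0.042 -0.006]
offset [ 0.3  3.1 45.2] dr [0.37 0.29 0.5 ]
[260.85290899 218.29804433]
```

View pics/w2.png

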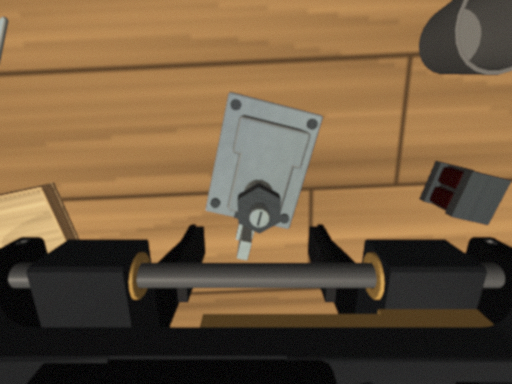

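Call:
arm_command:
  motion:
    - {"hand": 0.3, "offset": [0.3, 2.7, 25], "dr": [0.37, 0.29, 0.5]}
    - {"hand": 0.3, "offset": [0, 0, 25], "dr": [0, 0, 0]}
    - {"hand": 0.3, "offset": [0, 0, 20], "dr": [0, 0, 0]}
    - {"hand": 0.3, "offset": [0, 0, 6], "dr": [0, 0, 0]}
    - {"hand": 0.3, "offset": [0, 0, 0], "dr": [0, 0, 0]}

```text
t: 3.0
tool_pos: [584.3, -38.3, 119.9]
tcp_rot: [1.0, -0.026, 0.007, -0.001]
contact_force: [-0.8, 0.1, -0.1]
gripper_width: 0.698
```

Run:
```python
from h import *
goto(582,-43.5,112,-3)
s=snap('wrist','w3'); cv2.imwrite('pics/w3c.png',cv2.resize(s['frame'][180:330,180:340],None,fx=4,fy=4))
```

```text
pos [584.3 -38.3 119.9] psi -2.94 t 3.0 w 0.698 q6 1.31 F [-0.8  0.1 -0.1] M [-0.038 -0.022  0.042]
offset [-2.2  5.3  7.9] dr [-0.13 -0.76  0.06]
```

View pics/w3c.png

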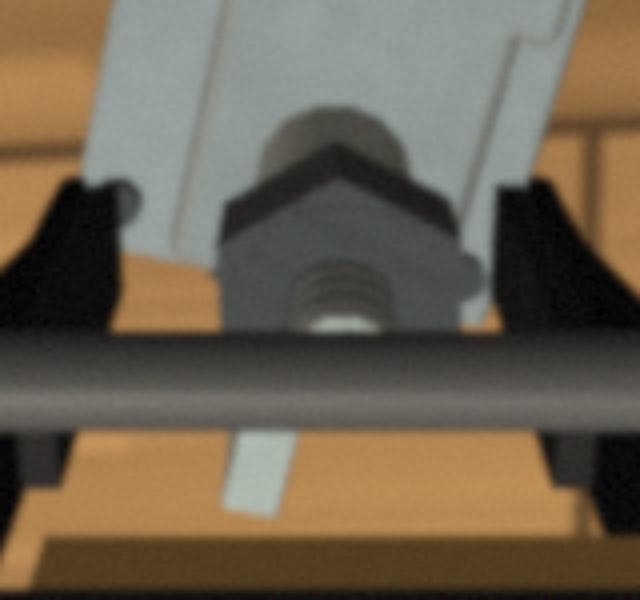

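Nut flats are parallel to the jaws, and the nut sits about 5 mm off-centre to the right. I'll correct that and go down.

Call:
arm_command:
  motion:
    - {"hand": 0.3, "offset": [-2.2, 5.3, 4], "dr": [0, -0.7, 0]}
    - {"hand": 0.3, "offset": [0, 0, 3], "dr": [0, 0, 0]}
    - {"hand": 0.3, "offset": [0, 0, 0], "dr": [0, 0, 0]}

```text
t: 3.3
tool_pos: [584.2, -42.6, 117.6]
tcp_rot: [1.0, -0.025, 0.004, -0.002]
contact_force: [0.8, 0.1, 0.5]
gripper_width: 0.699
```

Run:
```python
from h import *
goto(582,-43.5,112,-3)
```

```text
pos [584.2 -42.6 117.6] psi -2.85 t 3.3 w 0.699 q6 1.32 F [0.8 0.1 0.5] M [-0.075  0.055 -0.015]
offset [-2.2  1.   5.6] dr [-0.21 -0.47  0.15]
```

Call:
arm_command:
  motion:
    - {"hand": 0.3, "offset": [-2.2, 1, 5.6], "dr": [-0.2, -0.5, 0.1]}
    - {"hand": 0.3, "offset": [-1, 0.4, 2], "dr": [0, -0.2, 0]}
    - {"hand": 0.3, "offset": [0, 0, 0], "dr": [0, 0, 0]}

```text
t: 3.55
tool_pos: [581.9, -44.0, 111.4]
tcp_rot: [1.0, -0.026, -0.001, -0.0]
contact_force: [-0.4, 0.8, 0.8]
gripper_width: 0.699
```

Run:
```python
from h import *
goto(582,-43.5,112,-3)
```

```text
pos [581.9 -44.  111.4] psi -2.98 t 3.55 w 0.699 q6 1.32 F [-0.4  0.8  0.8] M [-0.012  0.    -0.052]
offset [ 0.1 -0.6 -0.6] dr [-0.03  0.07  0.02]
```

Call:
arm_command:
  motion:
    - {"hand": 0.5, "offset": [0, 0, 0], "dr": [0, 0, 0]}
    - {"hand": 0.55, "offset": [0, 0, 0], "dr": [0, 0, 0]}
    - {"hand": 0.7, "offset": [0, 0, 0], "dr": [0, 0, 0]}
    - {"hand": 0.7, "offset": [0, 0, 0], "dr": [0, 0, 0]}
    - {"hand": 0.7, "offset": [0, 0, 0], "dr": [0, 0, 0]}
  grip_force: 40

```text
t: 3.97
tool_pos: [582.1, -43.4, 111.4]
tcp_rot: [1.0, -0.026, -0.0, -0.001]
contact_force: [-2.3, 9.4, 1.8]
gripper_width: 0.409
```

Run:
```python
from h import *
goto(582,-43.5,112,-3)
```

```text
pos [582.1 -43.4 111.4] psi -3.01 t 3.97 w 0.409 q6 1.32 F [-2.3  9.4  1.8] M [2.238 0.631 0.278]
offset [-0.1  0.1 -0.6] dr [-0.11  0.03 -0.01]
```

Call:
arm_command:
  motion:
    - {"hand": 0.7, "offset": [0, -0.6, 0], "dr": [0, 0, 0]}
    - {"hand": 0.7, "offset": [0, 0, 0.1], "dr": [0, 0, 3]}
    - {"hand": 0.7, "offset": [0, 0, 0.15], "dr": [0, 0, 3]}
    - {"hand": 0.7, "offset": [0, 0, 0.15], "dr": [0, 0, 3]}
    - {"hand": 0.7, "offset": [0, 0, 0.15], "dr": [0, 0, 3]}
    - {"hand": 0.7, "offset": [0, 0, 0], "dr": [0, 0, 1]}
    - {"hand": 0.7, "offset": [0, 0, 0], "dr": [0, 0, 1]}

```text
t: 4.55
tool_pos: [582.1, -43.2, 110.8]
tcp_rot: [0.989, -0.148, -0.001, 0.001]
contact_force: [0.2, -0.3, -0.5]
gripper_width: 0.407
```

Run:
```python
from h import *
goto(582,-43,111,-3)
```

```text
pos [582.1 -43.2 110.8] psi -16.97 t 4.55 w 0.407 q6 1.07 F [ 0.2 -0.3 -0.5] M [ 0.013 -0.035  0.356]
offset [-0.1 -0.1 -0.2] dr [  0.12   0.07 -13.97]
```

Call:
arm_command:
  motion:
    - {"hand": 0.7, "offset": [0, 0, 0.1], "dr": [0, 0, 2]}
    - {"hand": 0.7, "offset": [0, 0, 0.1], "dr": [0, 0, 2]}
    - {"hand": 0.7, "offset": [0, 0, 0.1], "dr": [0, 0, 2]}
    - {"hand": 0.7, "offset": [0, 0, 0.1], "dr": [0, 0, 1]}
    - {"hand": 0.7, "offset": [0, 0, 0], "dr": [0, 0, 1]}
    - {"hand": 0.7, "offset": [0, 0, 0], "dr": [0, 0, 0]}

```text
t: 5.05
tool_pos: [582.1, -43.1, 110.4]
tcp_rot: [0.976, -0.217, -0.001, 0.001]
contact_force: [-0.4, -0.6, -0.3]
gripper_width: 0.41
```

Run:
```python
from h import *
goto(582.1,-43.2,110.4,-25)
s=snap('side','s1');cv2.imwrite('pics/s1c.png',cv2.resize(s['frame'][150:265,260:400],None,fx=5,fy=5,interpolation=cv2.INTER_CUBIC))
```

```text
pos [582.1 -43.1 110.4] psi -25.12 t 5.05 w 0.41 q6 0.93 F [-0.4 -0.6 -0.3] M [ 0.04  -0.006  0.122]
offset [ 0.   0.1 -0. ] dr [ 0.17  0.03 -0.12]
```

View pics/s1c.png

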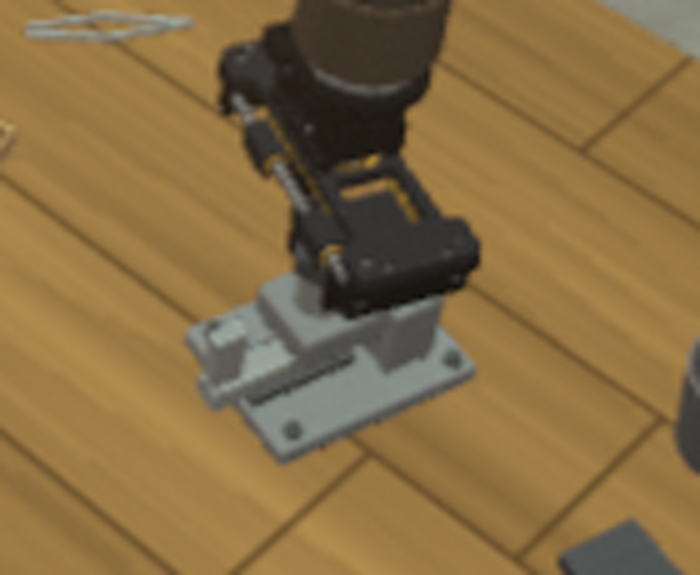

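Call:
arm_command:
  motion:
    - {"hand": 0.7, "offset": [0, 0, 0.1], "dr": [0, 0, 1.5]}
    - {"hand": 0.7, "offset": [0, 0, 0.1], "dr": [0, 0, 1.5]}
    - {"hand": 0.7, "offset": [0, 0, 0.1], "dr": [0, 0, 1.5]}
    - {"hand": 0.7, "offset": [0, 0, 0.1], "dr": [0, 0, 1.5]}
    - {"hand": 0.7, "offset": [0, 0, 0], "dr": [0, 0, 0.5]}
    - {"hand": 0.7, "offset": [0, 0, 0], "dr": [0, 0, 0.5]}

```text
t: 5.6
tool_pos: [582.1, -43.1, 110.0]
tcp_rot: [0.961, -0.277, -0.0, 0.001]
contact_force: [-0.0, 0.4, -0.7]
gripper_width: 0.41
```

```bash
cat > r.py <<'E'
from h import *
import sys
st=manip.state(); r=R.from_quat(st['tcp_rot'])
psi=np.degrees(np.arctan2(*r.as_matrix()[[1,0],0]))
zt=111.4-((-3-psi)%360)*0.0503
print('t%.2f psi %.2f Mz %.3f'%(st['t'],psi,st['ft_torque'][2])); goto(582.1,-43.2,zt,psi)
E
python3 r.py
```

```text
t5.60 psi -32.17 Mz 0.276
pos [582.1 -43.1 110. ] psi -32.17 t 5.6 w 0.41 q6 0.8 F [-0.   0.4 -0.7] M [ 0.089 -0.006  0.276]
offset [0.  0.1 0.1] dr [0.17 0.01 0.  ]
```

Call:
arm_command:
  motion:
    - {"hand": 0.7, "offset": [0, 0, 0.1], "dr": [0, 0, 1.5]}
    - {"hand": 0.7, "offset": [0, 0, 0.1], "dr": [0, 0, 1.5]}
    - {"hand": 0.7, "offset": [0, 0, 0.1], "dr": [0, 0, 1.5]}
    - {"hand": 0.7, "offset": [0, 0, 0.1], "dr": [0, 0, 1.5]}
    - {"hand": 0.7, "offset": [0, 0, 0], "dr": [0, 0, 0.5]}
    - {"hand": 0.7, "offset": [0, 0, 0], "dr": [0, 0, 0.5]}

```text
t: 6.1
tool_pos: [582.1, -43.1, 109.7]
tcp_rot: [0.942, -0.336, -0.0, 0.001]
contact_force: [0.2, -0.1, 0.2]
gripper_width: 0.406
```

```bash
python3 r.py
```

```text
t6.10 psi -39.29 Mz 0.267
pos [582.1 -43.1 109.7] psi -39.29 t 6.1 w 0.406 q6 0.68 F [ 0.2 -0.1  0.2] M [ 0.077 -0.026  0.267]
offset [0.1 0.1 0.1] dr [ 0.17 -0.02 -0.  ]
```

Call:
arm_command:
  motion:
    - {"hand": 0.7, "offset": [0, 0, 0.1], "dr": [0, 0, 1.5]}
    - {"hand": 0.7, "offset": [0, 0, 0.1], "dr": [0, 0, 1.5]}
    - {"hand": 0.7, "offset": [0, 0, 0.1], "dr": [0, 0, 1.5]}
    - {"hand": 0.7, "offset": [0, 0, 0.1], "dr": [0, 0, 1.5]}
    - {"hand": 0.7, "offset": [0, 0, 0.1], "dr": [0, 0, 1]}
    - {"hand": 0.7, "offset": [0, 0, 0], "dr": [0, 0, 0.5]}
    - {"hand": 0.7, "offset": [0, 0, 0], "dr": [0, 0, 0.5]}

```text
t: 6.68
tool_pos: [582.2, -43.0, 109.3]
tcp_rot: [0.915, -0.403, -0.0, 0.002]
contact_force: [-0.3, 0.4, -0.3]
gripper_width: 0.406
```

```bash
python3 r.py
```

```text
t6.68 psi -47.52 Mz 0.223
pos [582.2 -43.  109.3] psi -47.52 t 6.68 w 0.406 q6 0.53 F [-0.3  0.4 -0.3] M [0.091 0.025 0.223]
offset [0.1 0.2 0.1] dr [ 0.17 -0.05 -0.  ]
```

Call:
arm_command:
  motion:
    - {"hand": 0.7, "offset": [0, 0, 0.1], "dr": [0, 0, 1.5]}
    - {"hand": 0.7, "offset": [0, 0, 0.1], "dr": [0, 0, 1.5]}
    - {"hand": 0.7, "offset": [0, 0, 0.1], "dr": [0, 0, 1.5]}
    - {"hand": 0.7, "offset": [0, 0, 0.1], "dr": [0, 0, 1.5]}
    - {"hand": 0.7, "offset": [0, 0, 0.1], "dr": [0, 0, 1]}
    - {"hand": 0.7, "offset": [0, 0, 0], "dr": [0, 0, 0.5]}
    - {"hand": 0.7, "offset": [0, 0, 0], "dr": [0, 0, 0.5]}

```text
t: 7.27
tool_pos: [582.2, -43.0, 108.8]
tcp_rot: [0.884, -0.468, -0.0, 0.002]
contact_force: [0.8, -0.8, -0.3]
gripper_width: 0.409
```

```bash
python3 r.py
```

```text
t7.27 psi -55.84 Mz 0.256
pos [582.2 -43.  108.8] psi -55.84 t 7.27 w 0.409 q6 0.39 F [ 0.8 -0.8 -0.3] M [ 0.12  -0.085  0.256]
offset [0.1 0.2 0.1] dr [ 0.17 -0.07 -0.  ]
```

Call:
arm_command:
  motion:
    - {"hand": 0.7, "offset": [0, 0, 0.1], "dr": [0, 0, 1.5]}
    - {"hand": 0.7, "offset": [0, 0, 0.1], "dr": [0, 0, 1.5]}
    - {"hand": 0.7, "offset": [0, 0, 0.1], "dr": [0, 0, 1.5]}
    - {"hand": 0.7, "offset": [0, 0, 0.1], "dr": [0, 0, 1.5]}
    - {"hand": 0.7, "offset": [0, 0, 0.1], "dr": [0, 0, 1]}
    - {"hand": 0.7, "offset": [0, 0, 0], "dr": [0, 0, 0.5]}
    - {"hand": 0.7, "offset": [0, 0, 0], "dr": [0, 0, 0.5]}

```text
t: 7.85
tool_pos: [582.2, -43.0, 108.4]
tcp_rot: [0.847, -0.531, 0.0, 0.002]
contact_force: [0.1, 0.4, -1.1]
gripper_width: 0.408
```

```bash
python3 r.py
```

```text
t7.85 psi -64.21 Mz 0.256
pos [582.2 -43.  108.4] psi -64.21 t 7.85 w 0.408 q6 0.24 F [ 0.1  0.4 -1.1] M [ 0.123 -0.029  0.256]
offset [0.2 0.2 0.1] dr [ 0.16 -0.1  -0.  ]
```

Call:
arm_command:
  motion:
    - {"hand": 0.7, "offset": [0, 0, 0.1], "dr": [0, 0, 1.5]}
    - {"hand": 0.7, "offset": [0, 0, 0.1], "dr": [0, 0, 1.5]}
    - {"hand": 0.7, "offset": [0, 0, 0.1], "dr": [0, 0, 1.5]}
    - {"hand": 0.7, "offset": [0, 0, 0.1], "dr": [0, 0, 1.5]}
    - {"hand": 0.7, "offset": [0, 0, 0.1], "dr": [0, 0, 1]}
    - {"hand": 0.7, "offset": [0, 0, 0], "dr": [0, 0, 0.5]}
    - {"hand": 0.7, "offset": [0, 0, 0], "dr": [0, 0, 0.5]}

```text
t: 8.43
tool_pos: [582.3, -43.0, 108.3]
tcp_rot: [0.806, -0.592, 0.0, 0.002]
contact_force: [-0.0, 0.1, -1.1]
gripper_width: 0.406
```

```bash
python3 r.py
```

```text
t8.43 psi -72.54 Mz 0.278
pos [582.3 -43.  108.3] psi -72.54 t 8.43 w 0.406 q6 0.1 F [-0.   0.1 -1.1] M [ 0.105 -0.061  0.278]
offset [0.2 0.2 0.3] dr [ 0.14 -0.14 -0.  ]
```

Call:
arm_command:
  motion:
    - {"hand": 0.7, "offset": [0, 0, 0.1], "dr": [0, 0, 0.5]}
    - {"hand": 0.7, "offset": [0, 0, 0.1], "dr": [0, 0, 0.5]}
    - {"hand": 0.7, "offset": [0, 0, 0.1], "dr": [0, 0, 0.5]}

```text
t: 8.68
tool_pos: [582.3, -43.0, 108.2]
tcp_rot: [0.798, -0.603, 0.0, 0.002]
contact_force: [-1.2, -0.2, 0.8]
gripper_width: 0.409
```

```bash
python3 r.py
```

```text
t8.68 psi -74.15 Mz 0.338
pos [582.3 -43.  108.2] psi -74.15 t 8.68 w 0.409 q6 0.07 F [-1.2 -0.2  0.8] M [0.213 0.038 0.338]
offset [0.2 0.2 0.4] dr [ 0.13 -0.15 -0.  ]
```

Call:
arm_command:
  motion:
    - {"hand": 0.7, "offset": [0, 0, 0], "dr": [0, 0, 0.3]}
    - {"hand": 0.7, "offset": [0, 0, 0], "dr": [0, 0, 0.3]}

```text
t: 8.85
tool_pos: [582.3, -42.9, 108.2]
tcp_rot: [0.794, -0.608, 0.0, 0.002]
contact_force: [-0.4, -0.7, 0.1]
gripper_width: 0.407
```

```bash
python3 r.py
```

```text
t8.85 psi -74.83 Mz 0.253
pos [582.3 -42.9 108.2] psi -74.83 t 8.85 w 0.407 q6 0.06 F [-0.4 -0.7  0.1] M [0.199 0.018 0.253]
offset [0.2 0.2 0.5] dr [ 0.12 -0.15 -0.  ]
```

Call:
arm_command:
  motion:
    - {"hand": 0.7, "offset": [0, 0, 0.1], "dr": [0, 0, 0.5]}
    - {"hand": 0.7, "offset": [0, 0, 0.1], "dr": [0, 0, 0.5]}
    - {"hand": 0.7, "offset": [0, 0, 0.1], "dr": [0, 0, 0.5]}
    - {"hand": 0.7, "offset": [0, 0, 0.1], "dr": [0, 0, 0.5]}

```text
t: 9.18
tool_pos: [582.3, -43.0, 108.2]
tcp_rot: [0.783, -0.623, 0.0, 0.002]
contact_force: [-0.4, 0.3, 1.6]
gripper_width: 0.409
```

```bash
python3 r.py
```

```text
t9.18 psi -77.00 Mz 0.346
pos [582.3 -43.  108.2] psi -77.0 t 9.18 w 0.409 q6 0.02 F [-0.4  0.3  1.6] M [0.217 0.149 0.346]
offset [0.2 0.2 0.5] dr [ 0.12 -0.16 -0.  ]
```

Call:
arm_command:
  motion:
    - {"hand": 0.7, "offset": [0, 0, 0], "dr": [0, 0, 0.3]}
    - {"hand": 0.7, "offset": [0, 0, 0], "dr": [0, 0, 0.3]}
    - {"hand": 0.7, "offset": [0, 0, 0], "dr": [0, 0, 0.3]}

```text
t: 9.43
tool_pos: [582.3, -42.9, 108.2]
tcp_rot: [0.777, -0.629, 0.001, 0.002]
contact_force: [-0.7, 0.2, 0.1]
gripper_width: 0.412
```

```bash
python3 r.py
```

```text
t9.43 psi -78.01 Mz 0.300
pos [582.3 -42.9 108.2] psi -78.01 t 9.43 w 0.412 q6 0.0 F [-0.7  0.2  0.1] M [0.219 0.112 0.3  ]
offset [0.2 0.2 0.5] dr [ 0.11 -0.17 -0.  ]
```

Call:
arm_command:
  motion:
    - {"hand": 0.7, "offset": [0, 0, 0], "dr": [0, 0, 0.3]}

```text
t: 9.52
tool_pos: [582.3, -42.9, 108.1]
tcp_rot: [0.775, -0.632, 0.001, 0.002]
contact_force: [-0.1, 1.1, -0.2]
gripper_width: 0.407
```

```bash
python3 r.py
```

```text
t9.52 psi -78.35 Mz 0.335
pos [582.3 -42.9 108.1] psi -78.35 t 9.52 w 0.407 q6 -0.0 F [-0.1  1.1 -0.2] M [0.197 0.105 0.335]
offset [0.2 0.2 0.5] dr [ 0.11 -0.17 -0.  ]
```

Call:
arm_command:
  motion:
    - {"hand": 0.7, "offset": [0, 0, 0], "dr": [0, 0, 0.3]}
    - {"hand": 0.7, "offset": [0, 0, 0], "dr": [0, 0, 0.3]}
    - {"hand": 0.7, "offset": [0, 0, 0], "dr": [0, 0, 0.3]}
    - {"hand": 0.7, "offset": [0, 0, 0], "dr": [0, 0, 0.3]}

```text
t: 9.85
tool_pos: [582.3, -42.9, 108.1]
tcp_rot: [0.768, -0.641, 0.001, 0.002]
contact_force: [-0.4, 0.5, 1.2]
gripper_width: 0.408
```

```bash
python3 r.py
```

```text
t9.85 psi -79.67 Mz 0.319
pos [582.3 -42.9 108.1] psi -79.67 t 9.85 w 0.408 q6 -0.03 F [-0.4  0.5  1.2] M [0.225 0.078 0.319]
offset [0.2 0.2 0.6] dr [ 0.11 -0.17 -0.  ]
```

Call:
arm_command:
  motion:
    - {"hand": 0.7, "offset": [0, 0, 0], "dr": [0, 0, 0.3]}

```text
t: 9.93
tool_pos: [582.3, -43.0, 108.1]
tcp_rot: [0.766, -0.643, 0.001, 0.002]
contact_force: [-0.4, 0.6, 0.7]
gripper_width: 0.405
```

```bash
python3 r.py
```

```text
t9.93 psi -80.00 Mz 0.346
pos [582.3 -43.  108.1] psi -80.0 t 9.93 w 0.405 q6 -0.03 F [-0.4  0.6  0.7] M [0.217 0.126 0.346]
offset [0.2 0.3 0.6] dr [ 0.11 -0.17 -0.  ]
```

Call:
arm_command:
  motion:
    - {"hand": 0.7, "offset": [0, 0, 0], "dr": [0, 0, 0.3]}
    - {"hand": 0.7, "offset": [0, 0, 0], "dr": [0, 0, 0.3]}
    - {"hand": 0.7, "offset": [0, 0, 0], "dr": [0, 0, 0.3]}
    - {"hand": 0.7, "offset": [0, 0, 0], "dr": [0, 0, 0.3]}

```text
t: 10.27
tool_pos: [582.3, -43.0, 108.1]
tcp_rot: [0.759, -0.652, 0.001, 0.002]
contact_force: [-0.2, 0.7, 1.2]
gripper_width: 0.409
```

```bash
python3 r.py
```

```text
t10.27 psi -81.33 Mz 0.360
pos [582.3 -43.  108.1] psi -81.33 t 10.27 w 0.409 q6 -0.06 F [-0.2  0.7  1.2] M [0.159 0.073 0.36 ]
offset [0.2 0.2 0.7] dr [ 0.1  -0.18 -0.  ]
```

Call:
arm_command:
  motion:
    - {"hand": 0.7, "offset": [0, 0, 0], "dr": [0, 0, 0.3]}

```text
t: 10.35
tool_pos: [582.3, -42.9, 108.1]
tcp_rot: [0.757, -0.654, 0.001, 0.002]
contact_force: [-1.1, -0.5, 0.5]
gripper_width: 0.41
```

```bash
python3 r.py
```

```text
t10.35 psi -81.66 Mz 0.307
pos [582.3 -42.9 108.1] psi -81.66 t 10.35 w 0.41 q6 -0.06 F [-1.1 -0.5  0.5] M [0.195 0.105 0.307]
offset [0.2 0.3 0.7] dr [ 0.1  -0.18 -0.  ]
```

Call:
arm_command:
  motion:
    - {"hand": 0.7, "offset": [0, 0, 0], "dr": [0, 0, 0.3]}

```text
t: 10.43
tool_pos: [582.3, -42.9, 108.1]
tcp_rot: [0.755, -0.656, 0.001, 0.002]
contact_force: [-0.8, 0.1, 0.7]
gripper_width: 0.41
```

```bash
python3 r.py
```

```text
t10.43 psi -81.99 Mz 0.404
pos [582.3 -42.9 108.1] psi -81.99 t 10.43 w 0.41 q6 -0.07 F [-0.8  0.1  0.7] M [0.208 0.089 0.404]
offset [0.2 0.2 0.7] dr [ 0.1  -0.18 -0.  ]
```

Call:
arm_command:
  motion:
    - {"hand": 0.7, "offset": [0, 0, 0], "dr": [0, 0, 0.2]}

```text
t: 10.52
tool_pos: [582.3, -42.9, 108.1]
tcp_rot: [0.753, -0.657, 0.001, 0.002]
contact_force: [-0.2, 0.3, 0.8]
gripper_width: 0.41
```

```bash
echo "print('jt',st['joint_torque'][5],st['qvel'][5])">>r.py; python3 r.py
```

```text
t10.52 psi -82.22 Mz 0.328
pos [582.3 -42.9 108.1] psi -82.22 t 10.52 w 0.41 q6 -0.07 F [-0.2  0.3  0.8] M [0.225 0.057 0.328]
offset [0.2 0.2 0.7] dr [ 0.1  -0.18 -0.  ]
jt -0.33290608786046505 -0.04549646242759447
```

Call:
arm_command:
  motion:
    - {"hand": 0.7, "offset": [0, 0, 0], "dr": [0, 0, 0.2]}

```text
t: 10.6
tool_pos: [582.3, -42.9, 108.1]
tcp_rot: [0.752, -0.659, 0.001, 0.002]
contact_force: [-0.9, -0.3, 0.9]
gripper_width: 0.409
```

```bash
python3 r.py
```

```text
t10.60 psi -82.44 Mz 0.358
pos [582.3 -42.9 108.1] psi -82.44 t 10.6 w 0.409 q6 -0.08 F [-0.9 -0.3  0.9] M [0.24  0.064 0.358]
offset [0.2 0.3 0.7] dr [ 0.1  -0.18 -0.  ]
jt -0.32843688502907753 -0.046743118081269804
```

Call:
arm_command:
  motion:
    - {"hand": 0.7, "offset": [0, 0, 0], "dr": [0, 0, 0.2]}

```text
t: 10.68
tool_pos: [582.3, -42.9, 108.1]
tcp_rot: [0.751, -0.66, 0.001, 0.002]
contact_force: [-1.0, 0.9, 0.6]
gripper_width: 0.407
```

```bash
python3 r.py
```

```text
t10.68 psi -82.66 Mz 0.369
pos [582.3 -42.9 108.1] psi -82.66 t 10.68 w 0.407 q6 -0.08 F [-1.   0.9  0.6] M [0.234 0.043 0.369]
offset [0.2 0.2 0.7] dr [ 0.1  -0.18 -0.  ]
jt -0.3304504696279764 -0.045188558830847644
```

Call:
arm_command:
  motion:
    - {"hand": 0.7, "offset": [0, 0, 0], "dr": [0, 0, 0.2]}

```text
t: 10.77
tool_pos: [582.3, -42.9, 108.1]
tcp_rot: [0.75, -0.662, 0.001, 0.002]
contact_force: [-0.8, 0.2, 0.8]
gripper_width: 0.408
```

```bash
python3 r.py
```

```text
t10.77 psi -82.88 Mz 0.401
pos [582.3 -42.9 108.1] psi -82.88 t 10.77 w 0.408 q6 -0.08 F [-0.8  0.2  0.8] M [0.185 0.072 0.401]
offset [0.2 0.2 0.7] dr [ 0.1  -0.18 -0.  ]
jt -0.3319174703210592 -0.04625477453807242
```

Call:
arm_command:
  motion:
    - {"hand": 0.7, "offset": [0, 0, 0], "dr": [0, 0, 0.3]}
    - {"hand": 0.7, "offset": [0, 0, 0], "dr": [0, 0, 0.3]}
    - {"hand": 0.7, "offset": [0, 0, 0], "dr": [0, 0, 0.3]}
    - {"hand": 0.7, "offset": [0, 0, 0], "dr": [0, 0, 0.2]}
    - {"hand": 0.7, "offset": [0, 0, 0], "dr": [0, 0, 0.2]}

```text
t: 11.18
tool_pos: [582.3, -42.9, 108.1]
tcp_rot: [0.741, -0.671, 0.001, 0.002]
contact_force: [-1.3, 0.7, 0.8]
gripper_width: 0.411
```

```bash
python3 r.py
```

```text
t11.18 psi -84.32 Mz 0.315
pos [582.3 -42.9 108.1] psi -84.32 t 11.18 w 0.411 q6 -0.11 F [-1.3  0.7  0.8] M [0.228 0.059 0.315]
offset [0.2 0.2 0.8] dr [ 0.1  -0.19 -0.  ]
jt -0.3459835331887007 -0.046476363407238395
```

Call:
arm_command:
  motion:
    - {"hand": 0.7, "offset": [0, 0, 0], "dr": [0, 0, 0.3]}
    - {"hand": 0.7, "offset": [0, 0, 0], "dr": [0, 0, 0.3]}
    - {"hand": 0.7, "offset": [0, 0, 0], "dr": [0, 0, 0.3]}
    - {"hand": 0.7, "offset": [0, 0, 0], "dr": [0, 0, 0.2]}
    - {"hand": 0.7, "offset": [0, 0, 0], "dr": [0, 0, 0.2]}

```text
t: 11.6
tool_pos: [582.3, -43.0, 108.1]
tcp_rot: [0.733, -0.68, 0.001, 0.002]
contact_force: [-0.4, -0.0, 0.3]
gripper_width: 0.407
```

```bash
python3 r.py
```

```text
t11.60 psi -85.75 Mz 0.424
pos [582.3 -43.  108.1] psi -85.75 t 11.6 w 0.407 q6 -0.13 F [-0.4 -0.   0.3] M [0.231 0.078 0.424]
offset [0.2 0.3 0.9] dr [ 0.09 -0.19 -0.  ]
jt -0.3592225257307291 -0.04593397796041615
```

Call:
arm_command:
  motion:
    - {"hand": 0.7, "offset": [0, 0, 0], "dr": [0, 0, 0.3]}
    - {"hand": 0.7, "offset": [0, 0, 0], "dr": [0, 0, 0.3]}
    - {"hand": 0.7, "offset": [0, 0, 0], "dr": [0, 0, 0.2]}
    - {"hand": 0.7, "offset": [0, 0, 0], "dr": [0, 0, 0.2]}

```text
t: 11.93
tool_pos: [582.3, -42.9, 108.1]
tcp_rot: [0.726, -0.687, 0.001, 0.002]
contact_force: [-0.7, 0.5, 0.2]
gripper_width: 0.413
```

```bash
python3 r.py
```

```text
t11.93 psi -86.85 Mz 0.415
pos [582.3 -42.9 108.1] psi -86.85 t 11.93 w 0.413 q6 -0.15 F [-0.7  0.5  0.2] M [0.206 0.052 0.415]
offset [0.3 0.3 0.9] dr [ 0.09 -0.2  -0.  ]
jt -0.36864185705780983 -0.04828696141851122
```

Call:
arm_command:
  motion:
    - {"hand": 0.7, "offset": [0, 0, 0], "dr": [0, 0, 0]}
    - {"hand": 0.7, "offset": [0, 0, 0], "dr": [0, 0, 0]}
    - {"hand": 0.7, "offset": [0, 0, 0], "dr": [0, 0, 0]}
    - {"hand": 0.7, "offset": [0, 0, 0], "dr": [0, 0, 0]}
    - {"hand": 0.45, "offset": [0, 0, 0], "dr": [0, 0, 0]}
    - {"hand": 0.3, "offset": [0, 0, 0], "dr": [0, 0, 0]}
    - {"hand": 0.3, "offset": [0, 0, 0], "dr": [0, 0, 0]}
    - {"hand": 0.3, "offset": [0, 0, -10], "dr": [0, 0, 0]}

```text
t: 12.6
tool_pos: [580.9, -43.2, 116.1]
tcp_rot: [0.724, -0.689, -0.001, 0.003]
contact_force: [0.2, -0.1, -0.4]
gripper_width: 0.625
```

```bash
python3 r.py
```

```text
t12.60 psi -87.16 Mz 0.017
pos [580.9 -43.2 116.1] psi -87.16 t 12.6 w 0.625 q6 -0.16 F [ 0.2 -0.1 -0.4] M [ 0.062 -0.052  0.017]
offset [ 0.1 -1.2  9. ] dr [ 0.33 -0.15 -0.  ]
jt 0.0067710550501942635 -0.007190305284180014
```

Call:
arm_command:
  motion:
    - {"hand": 0.3, "offset": [0, 0, -30], "dr": [0, 0, 0]}
    - {"hand": 0.3, "offset": [0, 0, -30], "dr": [0, 0, 0]}
    - {"hand": 0.3, "offset": [0, 0, -10], "dr": [0, 0, -7.1]}
    - {"hand": 0.5, "offset": [0, 0, 0], "dr": [0, 0, -7.1]}
    - {"hand": 0.5, "offset": [0, 0, 0], "dr": [0, 0, -7.1]}
    - {"hand": 0.5, "offset": [0, 0, 0], "dr": [0, 0, -7.1]}
    - {"hand": 0.5, "offset": [0, 0, 0], "dr": [0, 0, -7.1]}
    - {"hand": 0.5, "offset": [0, 0, 0], "dr": [0, 0, -7.1]}

```text
t: 13.27
tool_pos: [583.3, -43.6, 198.5]
tcp_rot: [0.927, -0.375, 0.002, 0.0]
contact_force: [0.3, 0.0, -0.2]
gripper_width: 0.51
```

Call:
arm_command:
  motion:
    - {"hand": 0.5, "offset": [0, 0, 0], "dr": [0, 0, -7.1]}
    - {"hand": 0.5, "offset": [0, 0, 0], "dr": [0, 0, -7.1]}
    - {"hand": 0.5, "offset": [0, 0, 0], "dr": [0, 0, -7.1]}
    - {"hand": 0.5, "offset": [0, 0, 0], "dr": [0, 0, -5]}
    - {"hand": 0.5, "offset": [0, 0, 0], "dr": [0, 0, 0]}

```text
t: 13.68
tool_pos: [583.8, -43.9, 203.2]
tcp_rot: [0.989, -0.15, 0.004, 0.0]
contact_force: [0.3, -0.1, 0.8]
gripper_width: 0.501
```

Run:
```python
from h import *
goto(520.7,-25.4,140,-16.2)
s=snap('wrist','w4');snap('side','s2');t=snap('top','t2')
```

```text
pos [583.8 -43.9 203.2] psi -17.21 t 13.68 w 0.501 q6 1.07 F [ 0.3 -0.1  0.8] M [ 0.024  0.036 -0.036]
offset [-66.3   1.   62.7] dr [-0.05 -0.5  -1.01]
```

View pics/w4.png

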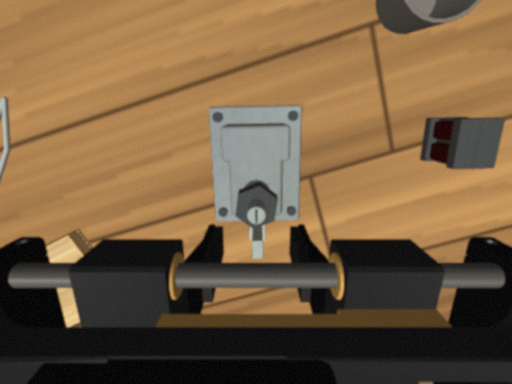

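View pics/s2.png

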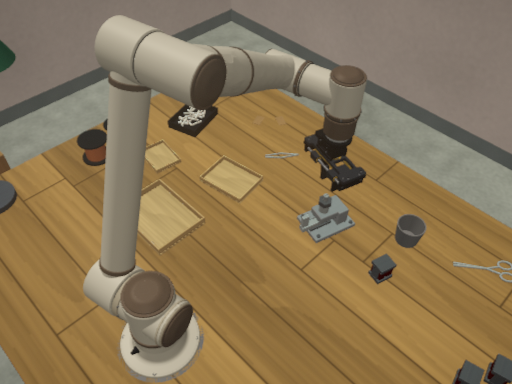

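Nut is released and the stand edges are vertical in the wrist view, so the tool is lined up. Next I'll go over the tab.

Call:
arm_command:
  motion:
    - {"hand": 0.5, "offset": [-25, 0.5, 0], "dr": [0, -0.3, -0.8]}
    - {"hand": 0.5, "offset": [-25, 0.5, 0], "dr": [0, -0.2, 0]}
    - {"hand": 0.5, "offset": [-16, 0, 15], "dr": [0, 0, 0]}
    - {"hand": 0.5, "offset": [-2, 0, 20], "dr": [0, 0, 0]}
    - {"hand": 0.5, "offset": [0, 0, 25], "dr": [0, 0, 0]}
    - {"hand": 0.5, "offset": [0, 0, 0], "dr": [0, 0, 0]}

```text
t: 14.33
tool_pos: [517.1, -24.4, 143.2]
tcp_rot: [0.989, -0.151, 0.003, -0.002]
contact_force: [-1.0, -0.2, -1.6]
gripper_width: 0.501
```

Run:
```python
from h import *
goto(517,-24.1,66,-16.2)
s=snap('wrist','w5');print(proj(s,(520.7,-25.4,75)),proj(s,(582.3,-43,136)))
```

```text
pos [517.1 -24.4 143.2] psi -17.33 t 14.33 w 0.501 q6 1.0 F [-1.  -0.2 -1.6] M [-0.042  0.148 -0.005]
offset [-0.5  0.1 77.2] dr [-0.21 -0.26 -1.13]
[256.97208546 208.11644904] [254.15129669 135.35127294]
```

View pics/w5.png

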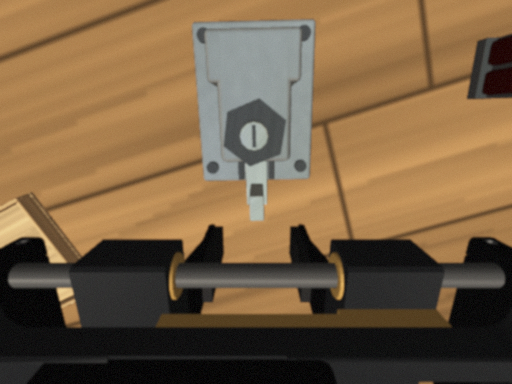

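Call:
arm_command:
  motion:
    - {"hand": 0.5, "offset": [-0.5, 0, 25], "dr": [-0.2, -0.2, -1]}
    - {"hand": 0.5, "offset": [0, 0, 25], "dr": [0, 0, 0]}
    - {"hand": 0.5, "offset": [0, 0, 12], "dr": [0, 0, 0]}
    - {"hand": 0.5, "offset": [0, 0, 0], "dr": [0, 0, 0]}

```text
t: 14.72
tool_pos: [526.1, -23.5, 89.0]
tcp_rot: [0.99, -0.142, 0.01, -0.002]
contact_force: [-0.6, 0.5, 0.1]
gripper_width: 0.498
```

Run:
```python
from h import *
goto(517,-24.1,66,-16.2)
```

```text
pos [526.1 -23.5  89. ] psi -16.32 t 14.72 w 0.498 q6 1.01 F [-0.6  0.5  0.1] M [-0.03   0.087  0.016]
offset [-9.   3.2 22.8] dr [-0.33 -1.08 -0.11]
```

Call:
arm_command:
  motion:
    - {"hand": 0.5, "offset": [-9, 3, 0], "dr": [-0.3, -1, 0]}
    - {"hand": 0.5, "offset": [-1.5, 0.5, 6], "dr": [0, -0.2, 0]}
    - {"hand": 0.5, "offset": [-1, 0.2, 6], "dr": [0, -0.1, 0]}
    - {"hand": 0.5, "offset": [-0.5, 0, 5], "dr": [0, 0, 0]}
    - {"hand": 0.5, "offset": [0, 0, 0], "dr": [0, 0, 0]}

```text
t: 15.13
tool_pos: [517.0, -23.2, 76.2]
tcp_rot: [0.99, -0.142, 0.002, -0.002]
contact_force: [0.7, 0.1, 0.1]
gripper_width: 0.502
```

Run:
```python
from h import *
goto(517,-24.1,66,-16.2)
```

```text
pos [517.  -23.2  76.2] psi -16.36 t 15.13 w 0.502 q6 1.02 F [0.7 0.1 0.1] M [-0.012  0.014  0.001]
offset [ 0.2  0.9 10.2] dr [-0.25 -0.19 -0.16]
```

Call:
arm_command:
  motion:
    - {"hand": 0.5, "offset": [0, 0.9, 4], "dr": [-0.2, -0.2, 0]}
    - {"hand": 0.5, "offset": [-0.5, 0, 4], "dr": [0, -0.1, 0]}
    - {"hand": 0.5, "offset": [-0.5, 0, 3], "dr": [0, 0, 0]}
    - {"hand": 0.5, "offset": [0, 0, 0], "dr": [0, 0, 0]}

```text
t: 15.47
tool_pos: [516.4, -23.7, 65.0]
tcp_rot: [0.99, -0.142, -0.0, -0.001]
contact_force: [-0.6, -0.5, -0.0]
gripper_width: 0.497
```

Run:
```python
from h import *
goto(517,-24.1,66,-16.2)
s=snap('wrist','w6')
```

```text
pos [516.4 -23.7  65. ] psi -16.35 t 15.47 w 0.497 q6 1.02 F [-0.6 -0.5 -0. ] M [0.044 0.05  0.016]
offset [ 0.7  0.2 -1. ] dr [-0.07  0.04 -0.15]
```

View pics/w6.png

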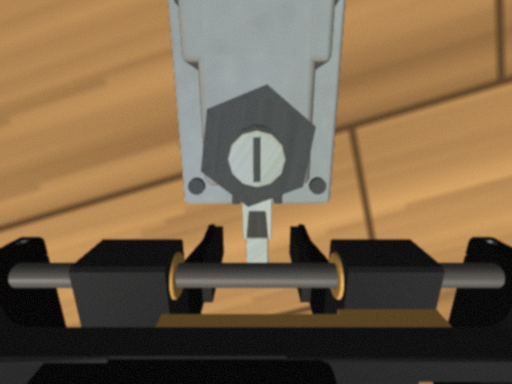

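The tab is at px (257,240), centred between the fingers. I'll close on it.

Call:
arm_command:
  motion:
    - {"hand": 0.75, "offset": [0, 0, 0], "dr": [0, 0, 0]}
    - {"hand": 0.8, "offset": [0, 0, 0], "dr": [0, 0, 0]}
    - {"hand": 0.95, "offset": [0, 0, 0], "dr": [0, 0, 0]}
    - {"hand": 0.95, "offset": [0, 0, 0], "dr": [0, 0, 0]}
    - {"hand": 0.95, "offset": [0, 0, 0], "dr": [0, 0, 0]}
  grip_force: 40

```text
t: 15.93
tool_pos: [517.0, -23.6, 65.5]
tcp_rot: [0.99, -0.142, 0.0, -0.001]
contact_force: [0.7, -0.5, -0.3]
gripper_width: 0.208
```

Run:
```python
from h import *
goto(516.4,-23.7,65,-16.2)
```

```text
pos [517.  -23.6  65.5] psi -16.33 t 15.93 w 0.208 q6 1.02 F [ 0.7 -0.5 -0.3] M [ 0.005 -0.011 -0.041]
offset [-0.5  0.2  0.5] dr [-0.09 -0.02 -0.13]
```

Call:
arm_command:
  motion:
    - {"hand": 0.95, "offset": [0, 0, 0], "dr": [0, 0, 0]}
    - {"hand": 0.95, "offset": [0, 0, 0], "dr": [0, 0, 0]}
    - {"hand": 0.95, "offset": [0, 0, 0], "dr": [0, 0, 0]}

```text
t: 16.18
tool_pos: [516.9, -23.6, 65.5]
tcp_rot: [0.99, -0.142, 0.0, -0.001]
contact_force: [-0.3, 0.1, -0.8]
gripper_width: 0.137
```

Run:
```python
from h import *
goto(516.4,-23.7,65,-16.2)
```

```text
pos [516.9 -23.6  65.5] psi -16.34 t 16.18 w 0.137 q6 1.02 F [-0.3  0.1 -0.8] M [-0.008 -0.042 -0.01 ]
offset [-0.5  0.2  0.5] dr [-0.1  -0.02 -0.14]
```

Call:
arm_command:
  motion:
    - {"hand": 0.95, "offset": [0, 0, 0], "dr": [0, 0, 0]}
    - {"hand": 0.95, "offset": [-3, 0, 0], "dr": [0, 0, 0]}
    - {"hand": 0.95, "offset": [-5, 0, 0], "dr": [0, 0, 0]}
    - {"hand": 0.95, "offset": [-5, 0, 0], "dr": [0, 0, 0]}

```text
t: 16.52
tool_pos: [504.8, -19.8, 65.5]
tcp_rot: [0.99, -0.142, 0.001, -0.001]
contact_force: [-0.4, 0.4, -0.3]
gripper_width: 0.131
```

Run:
```python
from h import *
goto(516.4-96,-23.7+27.7,65.5,-16.3)
```

```text
pos [504.8 -19.8  65.5] psi -16.37 t 16.52 w 0.131 q6 1.0 F [-0.4  0.4 -0.3] M [-0.065 -0.108  0.034]
offset [-87.7   0.9  -0.2] dr [-0.13 -0.1  -0.07]
```

Smooth so far. I'll keep drawing it out.

Call:
arm_command:
  motion:
    - {"hand": 0.95, "offset": [-7, 0, 0], "dr": [0, 0, 0]}
    - {"hand": 0.95, "offset": [-8, 0, 0], "dr": [0, 0, 0]}
    - {"hand": 0.95, "offset": [-8, 0, 0], "dr": [0, 0, 0]}
    - {"hand": 0.95, "offset": [-8, 0, 0], "dr": [0, 0, 0]}
    - {"hand": 0.95, "offset": [-8, 0, 0], "dr": [0, 0, 0]}
    - {"hand": 0.95, "offset": [-6, 0, 0], "dr": [0, 0, 0]}
    - {"hand": 0.95, "offset": [-3, 0, 0], "dr": [0, 0, 0]}

```text
t: 17.1
tool_pos: [451.0, -5.0, 65.2]
tcp_rot: [0.99, -0.142, -0.0, -0.001]
contact_force: [-0.3, 0.2, -1.3]
gripper_width: 0.135
```

Run:
```python
from h import *
goto(516.4-96,-23.7+27.7,65.5,-16.3)
snap('wrist','w7')
```

```text
pos [451.   -5.   65.2] psi -16.35 t 17.1 w 0.135 q6 0.94 F [-0.3  0.2 -1.3] M [0.006 0.015 0.025]
offset [-31.9  -0.1  -0.3] dr [-0.07  0.04 -0.05]
```

View pics/w7.png

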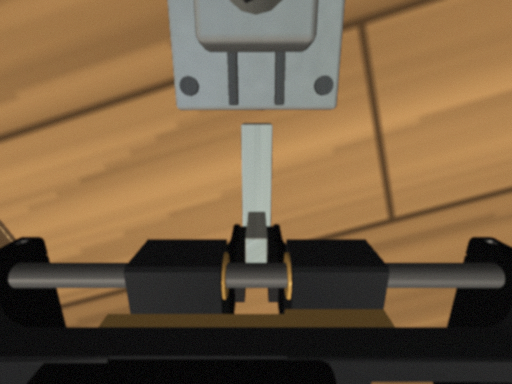

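Run:
```python
from h import *
s=dict(np.load('pics/top0.npz'))
c=[(168,163),(226,156),(232,199),(176,206)]
P=np.array([ray(s,u,v,22) for u,v in c]);d=P[0]-P[3]+P[1]-P[2];print('tray x yaw',np.degrees(np.arctan2(d[1],d[0])),P.round(0).tolist())
b=dict(np.load('pics/side0.npz'));g=b['frame'][150:205,190:270];cv2.imwrite('pics/tr.png',cv2.resize(g,None,fx=8,fy=8))
```

```text
tray x yaw 10.94856718877211 [[560.0, 378.0, 22.0], [583.0, 209.0, 22.0], [456.0, 188.0, 22.0], [434.0, 350.0, 22.0]]
```

View pics/tr.png

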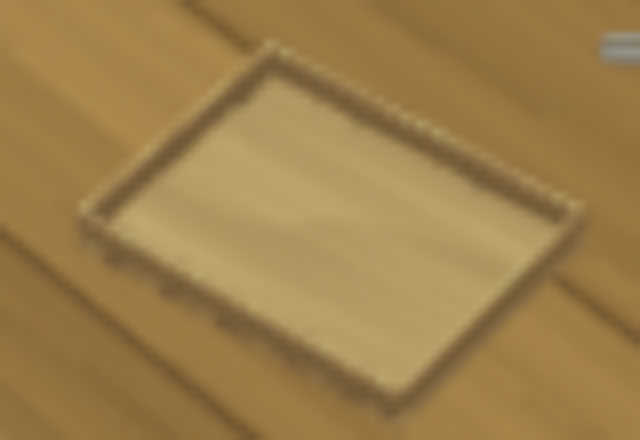

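Call:
arm_command:
  motion:
    - {"hand": 0.95, "offset": [-12, 0, 0], "dr": [0, 0, 0]}
    - {"hand": 0.95, "offset": [-12, 0, 0], "dr": [0, 0, 0]}
    - {"hand": 0.95, "offset": [-5, 0, -5], "dr": [0, 0, 0]}
    - {"hand": 0.95, "offset": [0, 0, -15], "dr": [0, 0, 0]}
    - {"hand": 0.95, "offset": [0, 0, -20], "dr": [0, 0, 0]}
    - {"hand": 0.95, "offset": [0, 0, -20], "dr": [0, 0, 0]}
    - {"hand": 0.95, "offset": [0, 0, 0], "dr": [0, 0, 0]}

```text
t: 17.73
tool_pos: [419.4, 3.5, 127.4]
tcp_rot: [0.99, -0.141, -0.002, 0.001]
contact_force: [0.2, 0.5, -0.5]
gripper_width: 0.137
```

Run:
```python
from h import *
b=dict(np.load('pics/side0.npz'))
P=np.array([ray(b,190+u/8,150+v/8,22) for u,v in [(270,42),(582,208),(393,398),(82,210)]])
print(P.round(0).tolist(),P.mean(0),[np.linalg.norm(P[i]-P[i-1]).round(0) for i in range(4)])
goto(508-33*np.cos(np.radians(5)),281-33*np.sin(np.radians(5)),127,5)
```

```text
[[560.0, 378.0, 22.0], [586.0, 214.0, 22.0], [457.0, 191.0, 22.0], [435.0, 357.0, 22.0]] [509.46670347 284.98426349  22.        ] [np.float64(126.0), np.float64(167.0), np.float64(131.0), np.float64(167.0)]
pos [419.4   3.5 127.4] psi -16.24 t 17.73 w 0.137 q6 0.89 F [ 0.2  0.5 -0.5] M [ 0.039 -0.136  0.021]
offset [-2.330e+01 -2.792e+02 -1.000e-01] dr [  0.09   0.26 -21.24]
```

Call:
arm_command:
  motion:
    - {"hand": 0.95, "offset": [-2, -15, 0], "dr": [0, 0, 0]}
    - {"hand": 0.95, "offset": [-2, -22, 0], "dr": [0, 0, 0]}
    - {"hand": 0.95, "offset": [-2, -22, 0], "dr": [0, 0, 0]}
    - {"hand": 0.95, "offset": [-2, -22, 0], "dr": [0, 0, 0]}
    - {"hand": 0.95, "offset": [-2, -22, 0], "dr": [0, 0, 0]}
    - {"hand": 0.95, "offset": [-2, -22, 0], "dr": [0, 0, 0]}
    - {"hand": 0.95, "offset": [-2, -22, 0], "dr": [0, 0, 0]}
    - {"hand": 0.95, "offset": [-2, -22, 0], "dr": [0, 0, 0]}

```text
t: 18.4
tool_pos: [449.4, 173.6, 126.8]
tcp_rot: [0.989, -0.145, -0.003, 0.0]
contact_force: [1.0, 0.2, -1.5]
gripper_width: 0.133
```

Call:
arm_command:
  motion:
    - {"hand": 0.95, "offset": [-2, -22, 0], "dr": [0, 0, 0]}
    - {"hand": 0.95, "offset": [-2, -22, 0], "dr": [0, 0, 0]}
    - {"hand": 0.95, "offset": [-2, -22, 0], "dr": [0, 0, 0]}
    - {"hand": 0.95, "offset": [-2, -15, 0], "dr": [0, 0, -5]}
    - {"hand": 0.95, "offset": [-2, -15, 0], "dr": [0, 0, -5]}
    - {"hand": 0.95, "offset": [0, -8, 0], "dr": [0, 0, -5]}
    - {"hand": 0.95, "offset": [0, 0, 0], "dr": [0, 0, -5]}
    - {"hand": 0.95, "offset": [0, 0, 0], "dr": [0, 0, 0]}

```text
t: 19.07
tool_pos: [465.6, 286.3, 120.9]
tcp_rot: [0.999, 0.039, -0.005, 0.001]
contact_force: [-0.1, -0.4, -1.3]
gripper_width: 0.133
```

Run:
```python
from h import *
goto(508.5-33*np.cos(np.radians(5)),283-33*np.sin(np.radians(5)),75,5)
snap('wrist','w8')
```

```text
pos [465.6 286.3 120.9] psi 4.49 t 19.07 w 0.133 q6 0.81 F [-0.1 -0.4 -1.3] M [-0.109  0.    -0.007]
offset [10.   6.9 45.9] dr [ 0.14  0.54 -0.5 ]
```

View pics/w8.png

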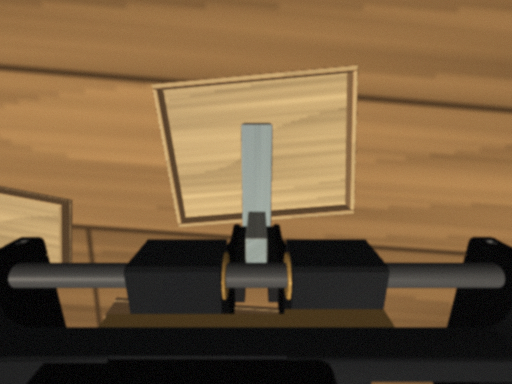

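Call:
arm_command:
  motion:
    - {"hand": 0.95, "offset": [10, 7, 8], "dr": [0.1, 0.5, 0]}
    - {"hand": 0.95, "offset": [0, 0, 10], "dr": [0, 0, 0]}
    - {"hand": 0.95, "offset": [0, 0, 10], "dr": [0, 0, 0]}
    - {"hand": 0.95, "offset": [0, 0, 8], "dr": [0, 0, 0]}
    - {"hand": 0.95, "offset": [0, 0, 0], "dr": [0, 0, 0]}

```text
t: 19.53
tool_pos: [474.8, 278.4, 81.3]
tcp_rot: [0.999, 0.033, -0.001, 0.001]
contact_force: [0.4, -0.1, -1.3]
gripper_width: 0.135
```

Run:
```python
from h import *
goto(508.5-33*np.cos(np.radians(5)),283-33*np.sin(np.radians(5)),75,5)
snap('wrist','w9');snap('side','s3')
```

```text
pos [474.8 278.4  81.3] psi 3.74 t 19.53 w 0.135 q6 0.81 F [ 0.4 -0.1 -1.3] M [-0.076  0.083 -0.006]
offset [ 1.  -1.7  6.3] dr [ 0.1   0.15 -1.26]
```

View pics/w9.png

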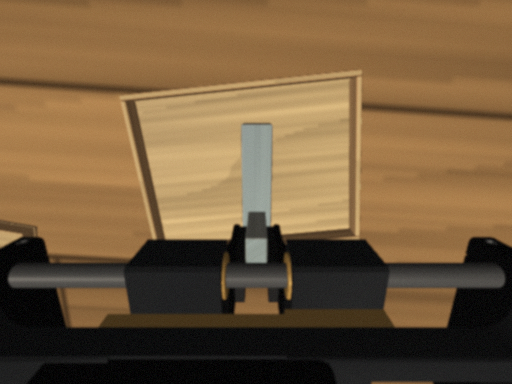

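View pics/s3.png

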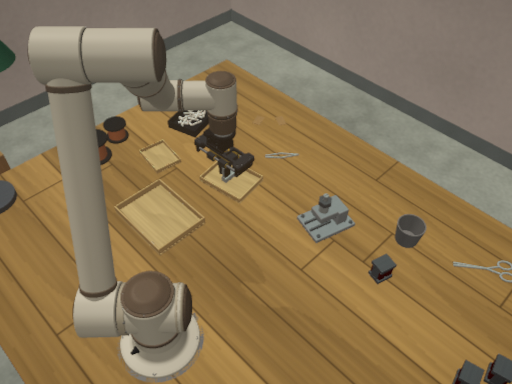

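Call:
arm_command:
  motion:
    - {"hand": 0.95, "offset": [1, -1.5, 5], "dr": [0.1, 0.1, -1]}
    - {"hand": 0.95, "offset": [0, 0, 5], "dr": [0, 0, 0]}
    - {"hand": 0.95, "offset": [0, 0, 5], "dr": [0, 0, 0]}
    - {"hand": 0.95, "offset": [0, 0, 4], "dr": [0, 0, 0]}
    - {"hand": 0.95, "offset": [0, 0, 0], "dr": [0, 0, 0]}

```text
t: 20.05
tool_pos: [477.3, 282.1, 63.6]
tcp_rot: [0.999, 0.043, 0.002, -0.002]
contact_force: [0.5, -0.8, -1.9]
gripper_width: 0.132
```

Run:
```python
from h import *
goto(508.5-33*np.cos(np.radians(5)),283-33*np.sin(np.radians(5)),54.5,5)
```

```text
pos [477.3 282.1  63.6] psi 4.92 t 20.05 w 0.132 q6 0.83 F [ 0.5 -0.8 -1.9] M [-0.046  0.081  0.012]
offset [-1.9  1.9  9.1] dr [-0.22 -0.25 -0.08]
```

Call:
arm_command:
  motion:
    - {"hand": 0.95, "offset": [0, 0, 3], "dr": [-0.2, -0.2, 0]}
    - {"hand": 0.95, "offset": [0, 0, 3], "dr": [0, 0, 0]}
    - {"hand": 0.95, "offset": [0, 0, 2], "dr": [0, 0, 0]}
    - {"hand": 0.95, "offset": [0, 0, 0], "dr": [0, 0, 0]}

```text
t: 20.38
tool_pos: [477.5, 282.3, 54.7]
tcp_rot: [0.999, 0.043, 0.0, -0.0]
contact_force: [-0.8, 0.6, -1.9]
gripper_width: 0.133
```

Run:
```python
from h import *
goto(477,282,54.5,5)
```

```text
pos [477.5 282.3  54.7] psi 4.93 t 20.38 w 0.133 q6 0.83 F [-0.8  0.6 -1.9] M [-0.016  0.033  0.03 ]
offset [-0.5  0.3  0.2] dr [ 0.   -0.05 -0.07]
```

Call:
arm_command:
  motion:
    - {"hand": 0.95, "offset": [0, 0, 0.5], "dr": [0, 0, 0]}
    - {"hand": 0.95, "offset": [0, 0, 0.5], "dr": [0, 0, 0]}
    - {"hand": 0.95, "offset": [0, 0, 0], "dr": [0, 0, 0]}

```text
t: 20.63
tool_pos: [477.6, 282.5, 54.8]
tcp_rot: [0.999, 0.043, 0.001, -0.0]
contact_force: [0.2, -0.5, -1.4]
gripper_width: 0.134
```

Call:
arm_command:
  motion:
    - {"hand": 0.95, "offset": [0, 0, 0.5], "dr": [0, 0, 0]}
    - {"hand": 0.95, "offset": [0, 0, 0], "dr": [0, 0, 0]}

```text
t: 20.8
tool_pos: [477.9, 282.7, 54.6]
tcp_rot: [0.999, 0.043, 0.001, -0.0]
contact_force: [0.5, 0.2, -1.7]
gripper_width: 0.131
```

Call:
arm_command:
  motion:
    - {"hand": 0.95, "offset": [0, 0, 1.2], "dr": [0, 0, 0]}
    - {"hand": 0.95, "offset": [0, 0, 1], "dr": [0, 0, 0]}
    - {"hand": 0.95, "offset": [0, 0, 0], "dr": [0, 0, 0]}

```text
t: 21.05
tool_pos: [478.1, 282.8, 54.8]
tcp_rot: [0.999, 0.044, 0.002, -0.0]
contact_force: [0.1, -0.1, -1.1]
gripper_width: 0.137
```

Call:
arm_command:
  motion:
    - {"hand": 0.8, "offset": [0, 0, 0], "dr": [0, 0, 0]}
    - {"hand": 0.6, "offset": [0, 0, 0], "dr": [0, 0, 0]}
    - {"hand": 0.5, "offset": [0, 0, 0], "dr": [0, 0, 0]}
    - {"hand": 0.4, "offset": [0, 0, 0], "dr": [0, 0, 0]}
    - {"hand": 0.4, "offset": [0, 0, 0], "dr": [0, 0, 0]}

```text
t: 21.47
tool_pos: [478.9, 283.4, 54.8]
tcp_rot: [0.999, 0.044, 0.003, -0.001]
contact_force: [-0.2, -0.2, -0.2]
gripper_width: 0.417
```

Call:
arm_command:
  motion:
    - {"hand": 0.4, "offset": [0, 0, -5], "dr": [0, 0, 0]}
    - {"hand": 0.4, "offset": [0, 0, -15], "dr": [0, 0, 0]}
    - {"hand": 0.4, "offset": [0, 0, -20], "dr": [0, 0, 0]}
    - {"hand": 0.4, "offset": [0, 0, -25], "dr": [0, 0, 0]}
    - {"hand": 0.4, "offset": [-20, 0, -25], "dr": [0, 0, 0]}
    - {"hand": 0.4, "offset": [-20, 0, -10], "dr": [0, 0, 0]}
    - {"hand": 0.4, "offset": [0, 0, 0], "dr": [0, 0, 0]}

```text
t: 22.05
tool_pos: [437.9, 279.0, 158.5]
tcp_rot: [0.999, 0.043, 0.001, 0.0]
contact_force: [-0.8, 0.2, -1.3]
gripper_width: 0.6
```

Run:
```python
from h import *
goto(477,282,154,5)
s=snap('wrist','w10');t=snap('top','t4');b=snap('side','s4')
cv2.imwrite('pics/s4c.png',cv2.resize(b['frame'][120:280,180:430],None,fx=3,fy=3,interpolation=cv2.INTER_CUBIC))
```

```text
pos [437.9 279.  158.5] psi 4.92 t 22.05 w 0.6 q6 0.77 F [-0.8  0.2 -1.3] M [-0.086  0.099  0.034]
offset [39.2  0.4  4.6] dr [ 0.05 -0.11 -0.08]
```

View pics/w10.png

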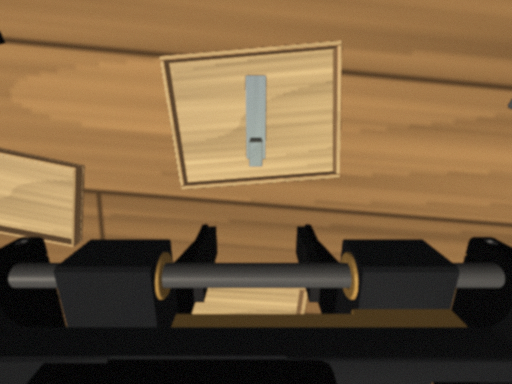

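View pics/s4c.png

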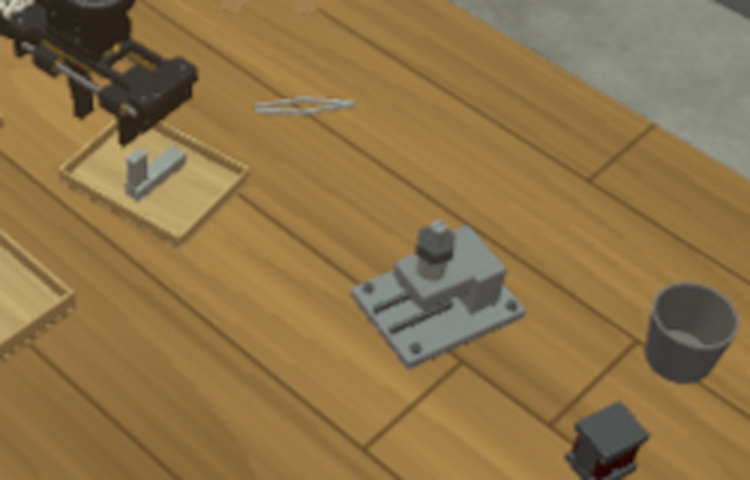

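Run:
```python
from h import *
s=dict(np.load('pics/w10.npz'))
P=np.array([ray(s,u,v,22) for u,v in[(162,58),(341,43),(339,178),(183,187)]]);f=ray(s,256,75,22);a=np.radians(5)
print('tray',P.mean(0).round(0),'front',f.round(0),'origin',(f-40*np.array([np.cos(a),np.sin(a),0])).round(0))
t=ray(s,255,153,64); print('tab',t.round(0))
print(manip.close_job())
```

```text
tray [508. 286.  22.] front [550. 289.  22.] origin [510. 286.  22.]
tab [483. 284.  64.]
the job is handed in; nothing more can be done
None
```

The nut is nipped up on the boss and the setting block is upright in the 130 x 170 tray. I handed the job in at about 22 s; no verdict is reported.

- **Nut:** I gripped it across the flats and turned it clockwise about 84° in small slow steps. The last moving reading from the wrist joint was 0.369 N m. Taking off the speed drag leaves about 0.345 N m, or roughly 50 N on the boss. The wrist force sensor disagreed somewhat: it was noisy, between 0.32 and 0.42 N m, and its last reading was 0.415. Counting all of that as steady torque gives at most about 74 N, still under the 95 N limit. I could not measure the clamp force directly.
- **Setting block:** It stayed in the press until the nut was released, then slid straight out along the rails. In the last wrist view its origin is about (510, 286) mm against a tray centre of about (508, 286). The side view shows it standing upright.
- **Release:** I felt no clear floor contact before letting go. The height, about 4 mm, matched the tray floor.
- **Bystanders:** The transformer, pot and tweezers look undisturbed in the last side view; I did not measure them. The gripper was open and about 100 mm above where it released the block, touching nothing.

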